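# Load the jar tray and bring the tall jar under the dispenser spout

### The arm

A 6-joint arm with a two-finger parallel gripper is mounted at the origin on the work surface. World frame = base frame: x ahead of the robot, y to its left, z up, the work surface at z = 0. Lengths are in m, angles in rad, forces in N, time in s.
With the tool pointing down it reaches from about 0.25 to 0.725 m from the base axis. Payload 4 kg.
Tool frame: the origin (TCP) lies on the centre line of the jaws, within the pads' length; the fingertips stand 25 mm ahead of it and the grasp point (between the pads) lies 6 mm ahead of it; z points along the fingers, x is the direction in which the jaws open and shut, and the axes are right-handed (so a half turn about z gives the same grasp; the last joint's range is limited). The gripper opens to 85 mm and grips with 20 to 120 N. Pads are 22 mm wide; open, the fingers measure 114 mm over their backs; the gripper's body (76 mm by 85 mm) begins 54 mm behind the grasp point. The pads swing forward as they close: fully open they stand 13 mm farther back than shut.
Start: joints at [-1.185, 0.241, 0.005, 1.335, 0, 1.571], TCP at [0.188, -0.463, 0.256] pointing down, gripper open.
Joint ranges: [-2.72, 2.72], [-1.05, 1.87], [-1.09, 1.28], [-1.99, 2.15], [-1.42, 1.44], [-3.14, 3.14]. Speed limits (rad/s): [2.79, 2.79, 3.14, 3.14, 3.14, 3.14].

### API

Orientations are given as a unit quaternion [x, y, z, w].
In Python, from workcell import bot, imaging, order gives the robot as it stands.
- The arm moves only by the tool carry_out, never from a script. Its argument "moves" is a list of rows, each a list of 5 numbers: the shift along the tool's x, y, z scaled (see below), then the turn about the tool's z scaled (see below), then the opening, from -1 (shut) to 1 (fully open). In form: [[tx, ty, tz, roll, hand], ...]. A call has 1 to 20 rows; each row is the pose to reach, as a shift and turn from the pose commanded when the call began, along the tool's axes at that moment; what a row does not reach only later rows make up. The controller multiplies each number of a shift by 0.1 m and each number of a turn by 90 degrees. A row lasts 1/10 s, in which the tool goes at most 50 mm and 8.59 degrees, less where a joint would pass 70% of its speed; a pose out of reach is approached as far as the arm can. A call with a number of a shift or a turn outside -1 to 1 is refused whole. A call with a gripper value outside its range is refused whole. The fingers move at their own pace and stop on an object; the grip force is fixed at half the most. Time passes only in rows, so rows that repeat a pose let the fingers close. It gives the time, the measured TCP pose, the force and the opening at its end, in the units of the state.
- bot.get_obs(): the state, without advancing time (a new reading comes with each control period).
- imaging.camera(name): name is "side" or "top"; returns the picture (480x640x3 uint8, red, green, blue); there is no depth.
- imaging.camera_model(name): a dict with "fovy" (degrees; the focal length in pixels is half the picture's height over the tangent of half this angle, whatever the lens; pixels are square), "cx", "cy" (the principal point, pixels), "dist" ([k1, k2, p1, p2, k3] as OpenCV has them; the pictures are not rectified), "eye" and "rotation" of the camera in the world. Camera axes: x right, y up, looking along -z (the intrinsics and any distortion apply to the point x, -y, -z); pixel columns grow to the right and rows downward; lengths in m; the calibration is good to about 2 mm. A picture is of the moment at which its call begins. camera_model takes no time and is no camera call.
- order.job_done(): hands the job in, once; it reports no verdict.
The state is a dict: "clock": time; "joint_pos": joint angles; "joint_vel": joint speeds; "tau": joint torques, N m; "eef_pos": TCP position; "tool_rot": TCP orientation; "ft_force": force on the tool from outside, world axes, zero at the start; "ft_torque": the same for the moment, N m; "grip_width": finger opening in m.
Only numpy, scipy, OpenCV 4.12 (cv2) and the standard library are available. Lean on these libraries where they do the work, as an engineer would, in place of code of your own. Each camera call takes 0.05 s, during which the arm holds its last target.

### The job

Stand the two empty open jars upright in the two free cells of the sliding bamboo tray, one jar to a cell, setting them down rather than dropping them, and slide the tray along its track until the mouth of the tall jar is centred under the dispenser's spout, ready for filling. Leave the filled, capped jar standing in its own cell, and do not bump the dispenser or disturb the ladle, the dish or the stirrer.

Things in the scene. Friction and masses are not known exactly. Their poses are not given: they have to be found in the camera images.
- tall_jar_mid (a point): Centre of the tall empty open jar: clear glass, no cap, 90 mm high; straight wall 54 mm in diameter from 3 to 72 mm above its base, then a 45 mm neck with an open mouth (39 mm inside); 3 mm wall, about 130 g. Point on its axis, 45 mm above its base; z up its axis. At the start it stands upright on the white shelf top (z = 0).
- squat_jar_mid (a point): Centre of the squat empty open jar: clear glass, no cap, wider and lower than the tall one: 76 mm high; straight wall 64 mm in diameter from 3 to 60 mm above its base, then a 55 mm neck with an open mouth; 3 mm wall, about 130 g. Point on its axis, 38 mm above its base; z up its axis. At the start it stands upright on the shelf top; the two open jars may have changed places.
- capped_jar_mid (a point): Centre of the filled clear jar with a red twist cap that already stands in cell 3 of the tray and stays there: 52 mm in diameter, 86 mm high with its cap. This point is on its axis, 43 mm above its base.
- cell_1 (a point): Centre of the floor of cell 1, a free cell at the tray's leading end, nearest the dispenser. The tray's points all have the same axes: y along the row and the track, from cell 3 towards cell 1 and the dispenser; x across the tray, away from the robot; z up. Cell floors are 21 mm above the shelf top.
- cell_2 (a point): Centre of the floor of cell 2, the free middle cell. The sliding bamboo tray has three equal square cells in a row, 78 mm from centre to centre, each 74 x 74 mm inside; walls and dividers are 4 mm thick and stand 18 mm above the cell floor. Overall 82 mm wide and 238 mm long, centred here.
- cell_3 (a point): Centre of the floor of cell 3, at the handle end of the tray, taken by the capped jar.
- handle (a point): Middle of the tray's handle: a level steel bar 10 mm thick and 66 mm long lying across the tray (along its x), carried by two rods 55 mm out from the end wall next to cell 3. Its axis is 72 mm above the shelf top, above the tray's walls, so that fingers can close on it from above, along the tray's y.
- tray (a joint): How far the tray has been slid along its straight track, in m: 0 (end stop) to 0.36, growing along the tray's y towards the dispenser. It moves against about 2 N of friction plus light drag and stays where it is left. At the start it is at 0.
- spout_tip (a point): Centre of the lower end of the dispenser's steel spout (21 mm across, pointing down), over the tray's centre line, 130 mm above the shelf top: 19 mm above the tall jar's mouth when that stands in the tray. Straight above it are a wheel housing and a white hopper (98 mm wide, 236 to 400 mm up), held by a post 125 mm beyond. All fixed. At the start it is 145 to 265 mm past the centre of cell 1.
- ladle: Steel ladle lying on the shelf beyond the track, about 300 mm long, bowl 80 mm wide. Leave alone. Origin on the shelf under the middle of its handle.
- dish: Round white ceramic dish, 120 mm across and 30 mm high, holding two red jar caps. Leave alone. Origin at the centre of its underside.
- stirrer: Flat bamboo stirrer, 225 mm long, 6 mm thick, lying on the shelf between the robot and the track. Leave alone. Origin on the shelf under its middle.
Things that resemble listed ones, but are neither listed nor needed, are in the scene too. Leave any green or purple look-alike of the part that bears capped_jar_mid alone.

How it is judged:
By the outcome, as a careful person would: the job done as asked, in the order asked, and still so for the second after the job is handed in, with the robot touching nothing.
It also fails if it takes over 72 s, if anything falls off the work surface, if the arm or the gripper's body presses on something with over 40 N, if the wrist force passes 120 N, or if a joint passes its speed limit or range.

## Working session

There is one attempt and no reset: what is moved stays moved. The work goes in short steps, Python scripts to look and compute and a tool call to move; the robot and the scene stay as the last step left them, time stands still between calls to the robot, and variables do not carry over. Pictures are saved under pics/ and viewed, and the job is handed in when it is done.

Besides the shell and the picture viewer there is one more tool, called after "Call:" by a JSON object that holds its "api" and its "payload". carry_out: Moves the arm, as the interface text tells. Its arguments: {"type":"object","properties":{"moves":{"type":"array","items":{"type":"array","items":{"type":"number","minimum":-1,"maximum":1}}}},"required":["moves"]}

```bash
mkdir -p pics; ls
python3 - <<'E'
from workcell import bot, imaging, order
import cv2
print(bot.get_obs())
for n in ["side","top"]:
    print(imaging.camera_model(n))
    cv2.imwrite(f"pics/{n}0.png", imaging.camera(n)[:,:,::-1])
E
```

```text
pics
{'clock': 0.0, 'joint_pos': array([-1.18498825e+00,  2.41420010e-01,  3.71081733e-03,  1.33519080e+00,
        6.45607691e-05,  1.57076521e+00]), 'joint_vel': array([ 0.00162576, -0.00233073,  0.00049764, -0.00017951, -0.00035119,
        0.00290379]), 'tau': array([-5.10213049e-04, -3.72314930e+01,  2.52411246e+01,  1.71601254e-02,
        1.25324841e-04, -1.96683608e-06]), 'eef_pos': array([ 0.18795133, -0.46270063,  0.25540427]), 'tool_rot': array([ 8.29558672e-01, -5.58418573e-01, -8.54513384e-04, -6.14168965e-04]), 'ft_force': array([ 0.36949448,  0.26819932, -0.23685441]), 'ft_torque': array([ 0.05929446, -0.00011432, -0.02078899]), 'grip_width': 0.08519354973614056}
{'fovy': 42.79541937671754, 'cx': 330.287779640299, 'cy': 249.50452651410131, 'dist': array([-0.20546873,  0.        ,  0.        ,  0.        ,  0.        ]), 'eye': array([-0.00308579,  0.90250857,  1.02525161]), 'rotation': array([-0.12077703,  0.40469189,  0.87315673, -0.24338182])}
{'fovy': 43.60760820327043, 'cx': 321.7975624042772, 'cy': 251.69724274609987, 'dist': array([-0.17011135,  0.        ,  0.        ,  0.        ,  0.        ]), 'eye': array([ 0.48081563, -0.04210654,  1.47053274]), 'rotation': array([-0.03031656,  0.02045644,  0.7127702 , -0.70044349])}
```

View pics/side0.png

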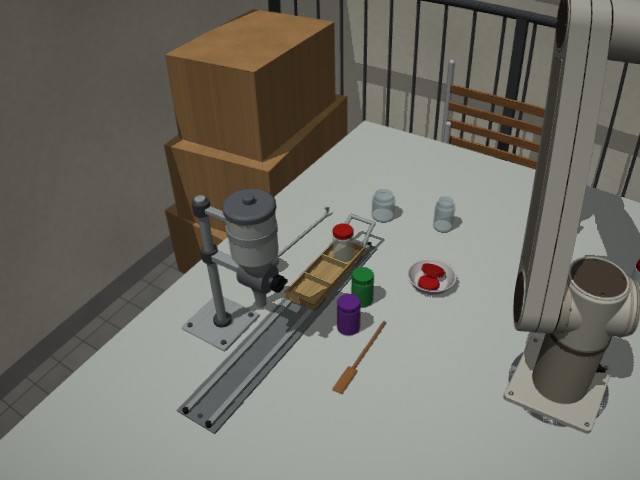

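View pics/top0.png

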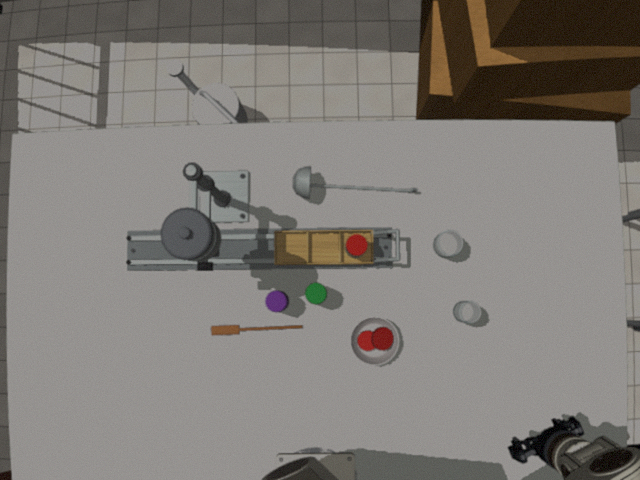

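The side view shows the dispenser at (255,240), the tray from (300,290) to (360,240), the red-capped jar at (343,240), and the open jars at (383,206) and (444,214). There are green and purple look-alikes at (362,287) and (348,314). Next I'll write helpers and take close crops.

```bash
cat > h.py <<'E'
import numpy as np, cv2
from scipy.spatial.transform import Rotation as R
from scipy.optimize import least_squares
from workcell import bot, imaging, order
def cam(n):
    m=imaging.camera_model(n); f=240/np.tan(np.radians(m['fovy']/2))
    K=np.array([[f,0,m['cx']],[0,f,m['cy']],[0,0,1]]); Rw=R.from_quat(m['rotation']).as_matrix()
    C=Rw@np.diag([1,-1,-1]); return K,np.array(m['dist']),C,np.array(m['eye'])
def proj(n,P):
    K,d,C,e=cam(n); P=np.atleast_2d(P).astype(float)
    rv=cv2.Rodrigues(C.T)[0]; return cv2.projectPoints(P,rv,-C.T@e,K,d)[0].reshape(-1,2)
def ray(n,px):
    K,d,C,e=cam(n); u=cv2.undistortPoints(np.array([[px]],float),K,d,None,None,None).ravel()
    v=C@np.array([u[0],u[1],1]); return e,v/np.linalg.norm(v)
def atz(n,px,z):
    e,v=ray(n,px); return e+v*(z-e[2])/v[2]
def tri(a,b):
    (e1,v1),(e2,v2)=ray('side',a),ray('top',b)
    A=np.stack([v1,-v2],1); t=np.linalg.lstsq(A,e2-e1,rcond=None)[0]
    p,q=e1+t[0]*v1,e2+t[1]*v2; return (p+q)/2,np.linalg.norm(p-q)
E
python3 - <<'E'
from h import *
print(proj('top',[0.188,-.463,.256]),proj('side',[0,0,0]),proj('top',[0,0,0]))
s=cv2.imread('pics/side0.png');t=cv2.imread('pics/top0.png')
def crop(im,x,y,w,h,k,f):
    c=cv2.resize(im[y:y+h,x:x+w],None,fx=k,fy=k,interpolation=cv2.INTER_CUBIC)
    for i in range(0,w,10): cv2.putText(c,str(x+i),(i*k,8),0,.3,(0,0,255),1); cv2.line(c,(i*k,10),(i*k,14),(0,0,255),1)
    for i in range(0,h,10): cv2.putText(c,str(y+i),(0,i*k+4),0,.3,(0,0,255),1)
    cv2.imwrite(f,c)
crop(s,360,180,110,60,7,'pics/c1.png')
crop(t,425,220,70,110,5,'pics/c2.png')
crop(t,260,215,150,100,5,'pics/c3.png')
crop(s,270,200,120,110,5,'pics/c4.png')
E
```

```text
[[537.25068411 432.18895845]] [[558.12578373 383.27796415]] [[316.69171949 489.9519021 ]]
```

View pics/c1.png

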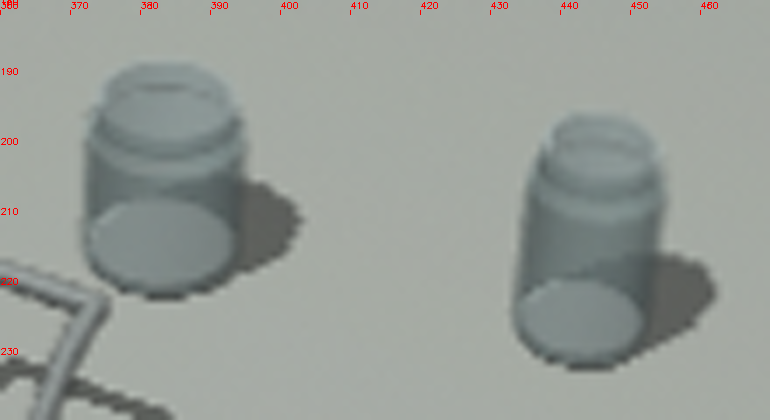

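View pics/c2.png

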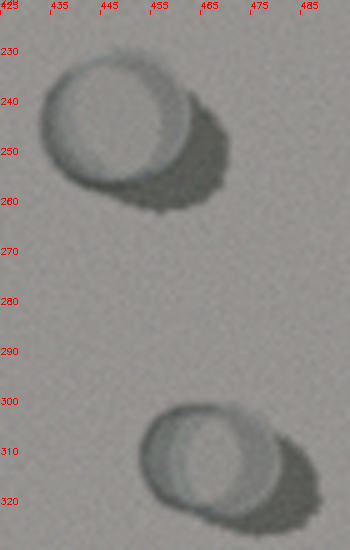

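View pics/c3.png

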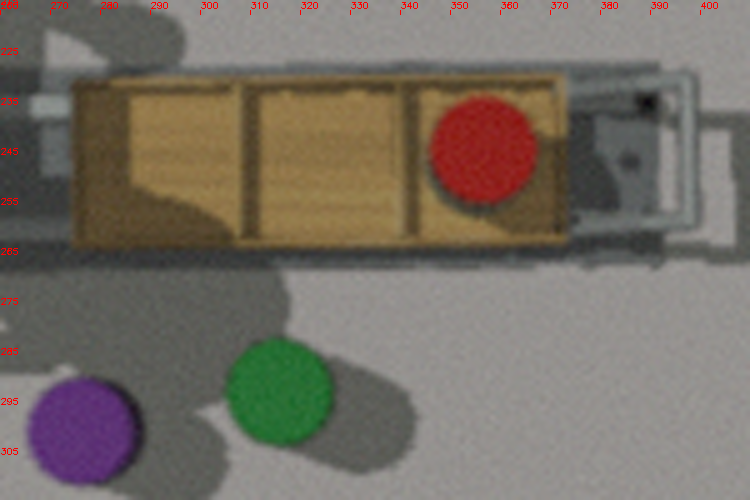

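View pics/c4.png

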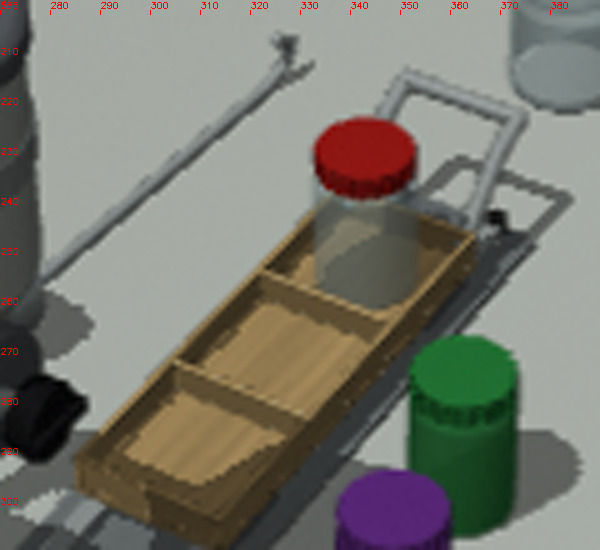

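Both crops agree on the jars. The wide one at side (383,206) / top (448,243) is the squat jar, and the narrow one at side (444,214) / top (467,312) is the tall jar. Cells 1 and 2 are free. The look-alikes are green (top 316,293) and purple (top 277,301), and the red-capped jar stays put. Next I'll fit the poses.

```bash
cat > fit.py <<'E'
from h import *
a=np.linspace(0,2*np.pi,72,endpoint=False)
def jar(p,D,h1,N,H):
    c=[np.c_[p[0]+d/2*np.cos(a),p[1]+d/2*np.sin(a),0*a+p[2]+z] for d,z in((D-4,0),(D,3),(D,h1),(N,h1+4),(N,H))]
    return np.vstack(c)
def bb(q): return np.array([q[:,0].min(),q[:,0].max(),q[:,1].min(),q[:,1].max()])
for nm,dim,s,t,p0 in (('squat',(64,60,55,76),(371.8,395,188.5,222.3),(433,463.5,229.5,257.5),(.55,-.4,0)),
                      ('tall',(54,72,45,90),(433,455,196,232.3),(453,481.3,300.5,323),(.4,-.4,0))):
    s=np.array(s)-.4;t=np.array(t)-.4; d=np.array(dim)/1000
    f=lambda p:np.r_[bb(proj('side',jar(p,d[0],d[1],d[2],d[3])))-s,bb(proj('top',jar(p,*d)))-t]
    r=least_squares(f,p0,x_scale=.1,diff_step=1e-4); print(nm,r.x.round(4),np.hypot(*r.x[:2]),r.fun.round(1))
# tray: params x,y(center cell2),yaw(of y axis dev),dz
L,W=.119,.041
pts=np.array([[-W,L,.039],[W,L,.039],[W,-L,.039],[-W,-L,.039],[.033,-.174,.072],[-.033,-.174,.072]])
top={1:(275,231),2:(373.4,230.4),3:(373.4,264),0:(274.4,264.2),4:(398,230),5:(398,259.4)}
side={1:(285.6,291.6),0:(314.4,304.4),3:(365,247.4),4:(351,214.6),5:(374.6,223.4)}
def T(p,P):
    c,s=np.cos(p[2]),np.sin(p[2]); return np.c_[p[0]+c*P[:,0]-s*P[:,1],p[1]+s*P[:,0]+c*P[:,1],P[:,2]+p[3]]
def f(p):
    P=T(p,pts); return np.r_[(proj('top',P[list(top)])-np.array(list(top.values()))+.4).ravel(),(proj('side',P[list(side)])-np.array(list(side.values()))+.4).ravel()]
r=least_squares(f,[.55,0,0,0],x_scale=.1,diff_step=1e-4);print('tray',r.x.round(4),r.fun.round(1))
np.save('tray.npy',r.x)
# independent triangulations
for i in (0,1,3,4,5): print(i,*[np.round(v,4) for v in tri(np.array(side[i])-.4,np.array(top[i])-.4)],T(r.x,pts)[i].round(4))
sp=lambda y:T(r.x,np.array([[0,y,.13]]))
for d in (.145,.185,.225,.265): print(d,proj('side',sp(.078+d)),proj('top',T(r.x,np.array([[0,.078+d,.4]]))))
E
python3 fit.py
python3 - <<'E'
import cv2
s=cv2.imread('pics/side0.png');x,y,w,h,k=180,180,120,170,4
c=cv2.resize(s[y:y+h,x:x+w],None,fx=k,fy=k,interpolation=cv2.INTER_CUBIC)
cv2.imwrite('pics/c5.png',c[:600])
E
```

```text
squat [ 0.8117 -0.5252  0.5371] 0.9667506265454445 [-3.71964e+04  1.65618e+04 -8.57755e+04  3.01000e+01 -6.63100e+02
  1.87200e+02 -4.22400e+02  4.52400e+02]
tall [ 0.3916 -0.3844  0.0118] 0.5487639224404546 [-40791.1  11710.7 -89928.     196.2   -650.8    380.8   -574.7    471.6]
tray [ 0.5951 -0.0278 -0.0041 -0.    ] [-0.6  0.1  0.1 -0.7  0.7 -0.2  0.2  1.  -0.1  1.3  0.5 -0.1 -1.1 -0.4
 -0.3 -0.2  0.5 -0.8  0.2  1.2 -1.   0.3]
0 [0.5557 0.0913 0.0378] 0.003 [0.5546 0.0914 0.039 ]
1 [0.6362 0.0893 0.0367] 0.002 [0.6366 0.0911 0.039 ]
3 [ 0.5536 -0.1448  0.0375] 0.0007 [ 0.5537 -0.1466  0.039 ]
4 [ 0.6293 -0.2022  0.075 ] 0.0017 [ 0.6274 -0.2019  0.072 ]
5 [ 0.5598 -0.2008  0.0744] 0.003 [ 0.5614 -0.2016  0.072 ]
0.145 [[268.94980584 296.03606571]] [[198.39143842 232.9507243 ]]
0.185 [[257.53803495 307.67967539]] [[176.81242876 233.31882629]]
0.225 [[245.71003219 319.75318049]] [[155.45859981 233.69322145]]
0.265 [[233.45567142 332.26761939]] [[134.36002868 234.07344943]]
```

View pics/c5.png

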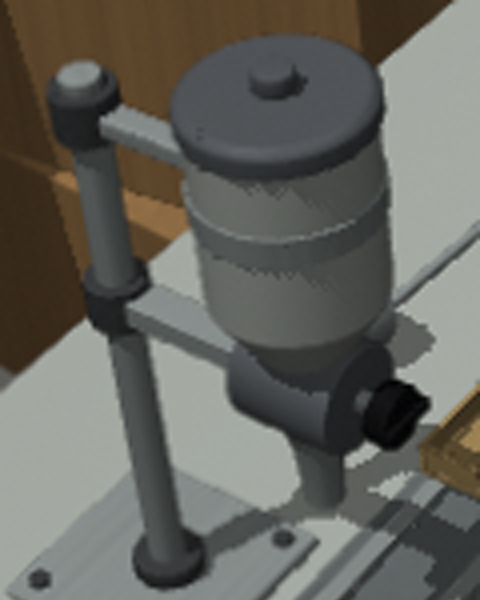

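```bash
sed -i 's/(N,h1+4)/(N,h1+.004)/; s/((D-4,0),(D,3)/((D-.004,0),(D,.003)/' fit.py
cat >> fit.py <<'E'
print('lid',tri((249,202.8),(187.7,233.7)))
print('cells/handle',T(r.x,np.array([[0,.078,.021],[0,0,.021],[0,-.078,.021],[0,-.174,.072]])).round(4))
for d in (.17,.175,.18): print(d,sp(.078+d).round(4),proj('side',sp(.078+d)))
for nm,p,z in(('green',(315.6,292.6),.086),('purple',(276.6,300.8),.086),('dish',(375,341),.03),('redcap',(356.4,244.7),.107)): print(nm,atz('top',p,z).round(3))
o=bot.get_obs(); Q=R.from_quat(o['tool_rot']); print(o['eef_pos'],Q.as_matrix().round(4))
E
python3 fit.py
```

```text
squat [ 5.988e-01 -3.278e-01  1.000e-04] 0.6826252733669548 [-0.7  0.1 -0.4  0.5  0.   0.2  0.   0.4]
tall [ 4.349e-01 -3.677e-01 -3.000e-04] 0.5694830965088404 [-0.4  0.1 -0.5  0.6 -0.1  0.2 -0.3  0.5]
tray [ 0.5951 -0.0278 -0.0041 -0.    ] [-0.6  0.1  0.1 -0.7  0.7 -0.2  0.2  1.  -0.1  1.3  0.5 -0.1 -1.1 -0.4
 -0.3 -0.2  0.5 -0.8  0.2  1.2 -1.   0.3]
0 [0.5557 0.0913 0.0378] 0.003 [0.5546 0.0914 0.039 ]
1 [0.6362 0.0893 0.0367] 0.002 [0.6366 0.0911 0.039 ]
3 [ 0.5536 -0.1448  0.0375] 0.0007 [ 0.5537 -0.1466  0.039 ]
4 [ 0.6293 -0.2022  0.075 ] 0.0017 [ 0.6274 -0.2019  0.072 ]
5 [ 0.5598 -0.2008  0.0744] 0.003 [ 0.5614 -0.2016  0.072 ]
0.145 [[268.94980584 296.03606571]] [[198.39143842 232.9507243 ]]
0.185 [[257.53803495 307.67967539]] [[176.81242876 233.31882629]]
0.225 [[245.71003219 319.75318049]] [[155.45859981 233.69322145]]
0.265 [[233.45567142 332.26761939]] [[134.36002868 234.07344943]]
lid (array([0.59752106, 0.21933631, 0.38403666]), np.float64(0.0017294538614272454))
cells/handle [[ 0.5955  0.0502  0.021 ]
 [ 0.5951 -0.0278  0.021 ]
 [ 0.5948 -0.1058  0.021 ]
 [ 0.5944 -0.2018  0.072 ]]
0.17 [[0.5961 0.2202 0.13  ]] [[261.86563763 303.26357905]]
0.175 [[0.5962 0.2252 0.13  ]] [[260.4295728  304.72893119]]
0.18 [[0.5962 0.2302 0.13  ]] [[258.9870458  306.20095551]]
green [ 0.486 -0.008  0.086]
purple [0.469 0.083 0.086]
dish [ 0.368 -0.146  0.03 ]
redcap [ 0.594 -0.103  0.107]
[ 0.18797458 -0.46278014  0.25552785] [[ 3.763e-01 -9.265e-01 -7.000e-04]
 [-9.265e-01 -3.763e-01  1.700e-03]
 [-1.800e-03 -0.000e+00 -1.000e+00]]
```

Everything checks out: both jar bases fit at z≈0, the reaches are 0.57 and 0.68 m, and the spout is about 0.175 m past cell 1. I'll turn the jaws along world x and head for the tall jar.

Call:
{"api": "carry_out", "payload": {"moves": [[0,-0.2,0,-0.1,1],[0,-0.4,0,-0.2,1],[0,-0.6,0,-0.3,1],[0,-0.8,0,-0.4,1],[0,-0.9,0,-0.5,1],[0.05,-1,0,-0.6,1],[0.05,-1,0,-0.7,1],[0.05,-1,0,-0.754,1],[0.05,-1,0,-0.754,1]]}}

```text
clock: 1.0
eef_pos: [0.2827, -0.4299, 0.2557]
tool_rot: [1.0, -0.0, -0.0, -0.001]
ft_force: [0.0, 0.5, 0.4]
grip_width: 0.0855
```

Call:
{"api": "carry_out", "payload": {"moves": [[0.3,-0.2,0,0,1],[0.6,-0.4,0,0,1],[0.9,-0.6,0,0,1],[1,-0.62,0,0,1],[1,-0.62,0.1,0,1]]}}

```text
clock: 1.5
eef_pos: [0.3844, -0.3684, 0.2469]
tool_rot: [1.0, -0.0, 0.001, 0.001]
ft_force: [-0.3, 0.7, 0.1]
grip_width: 0.0854
```

Call:
{"api": "carry_out", "payload": {"moves": [[0.3,0,0.1,0,1],[0.5,0,0.2,0,1],[0.52,0,0.3,0,1],[0.52,0,0.3,0,1]]}}

```text
clock: 1.9
eef_pos: [0.4328, -0.3681, 0.2136]
tool_rot: [1.0, -0.001, -0.002, -0.001]
ft_force: [-1.0, -0.1, -0.0]
grip_width: 0.0856
```

Call:
{"api": "carry_out", "payload": {"moves": [[0.01,0,0.2,0,1],[0.01,0,0.4,0,1],[0.01,0,0.6,0,1],[0.01,0,0.8,0,1],[0.01,0,0.8,0,1]]}}

```text
clock: 2.4
eef_pos: [0.4324, -0.3675, 0.1337]
tool_rot: [1.0, -0.001, -0.003, -0.002]
ft_force: [-1.0, 0.7, 1.0]
grip_width: 0.0856
```

```bash
cat >> h.py <<'E'
def snap(f,sw,tw,k=4):
    out=[]
    for n,(x,y,w,h) in(('side',sw),('top',tw)):
        im=imaging.camera(n)[:,:,::-1]; cv2.imwrite(f'pics/{f}_{n}.png',im)
        c=cv2.resize(im[y:y+h,x:x+w],None,fx=k,fy=k,interpolation=cv2.INTER_CUBIC); out.append(c)
    H=max(c.shape[0] for c in out); o=np.hstack([cv2.copyMakeBorder(c,0,H-c.shape[0],0,6,0) for c in out]); cv2.imwrite(f'pics/{f}.png',o); print(o.shape)
E
python3 - <<'E'
from h import *
snap('a1',(395,130,95,130),(425,270,95,80)); print(bot.get_obs()['eef_pos'])
E
```

```text
(520, 772, 3)
[ 0.43456271 -0.36874954  0.13673866]
```

View pics/a1.png

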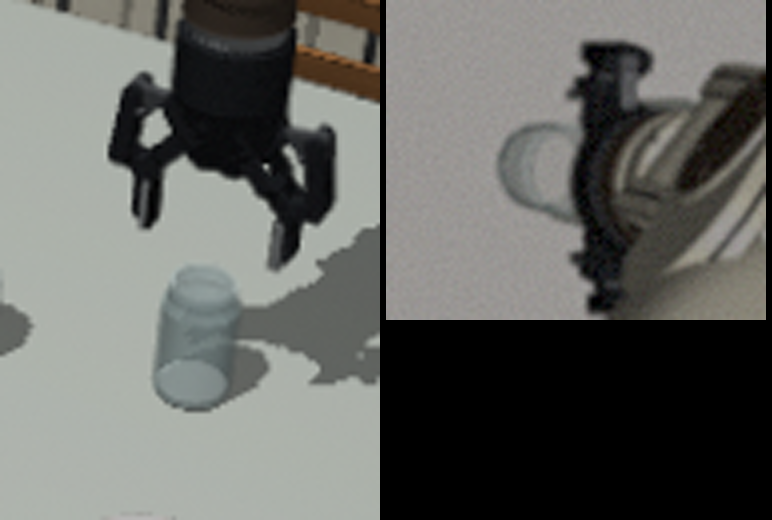

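The fingers straddle the tall jar, with tips in the side crop at (145,225) and (280,265) and the jar's rim at (205,280). I'll descend and grip.

Call:
{"api": "carry_out", "payload": {"moves": [[0,0,0.15,0,1],[0,0,0.3,0,1],[0,0,0.45,0,1],[0,0,0.6,0,1],[0,0,0.7,0,1],[0,0,0.78,0,1],[0,0,0.78,0,1],[0,0,0.78,0,0.5],[0,0,0.78,0,-0.2],[0,0,0.78,0,-0.2],[0,0,0.78,0,-0.2],[0,0,0.78,0,-0.2],[0,0,0.78,0,-0.2]]}}

```text
clock: 3.8
eef_pos: [0.4365, -0.3691, 0.0598]
tool_rot: [1.0, -0.0, 0.001, 0.001]
ft_force: [-0.7, -0.9, 5.7]
grip_width: 0.0474
```

Run:
```python
from h import *
snap('a2',(395,150,95,110),(425,270,95,80)); o=bot.get_obs();print(o['eef_pos'],o['grip_width'],o['ft_force'])
```

```text
(440, 772, 3)
[ 0.43651608 -0.36909555  0.05979411] 0.04740729815256519 [-0.81555053 -0.23757755  5.96426761]
```

View pics/a2.png

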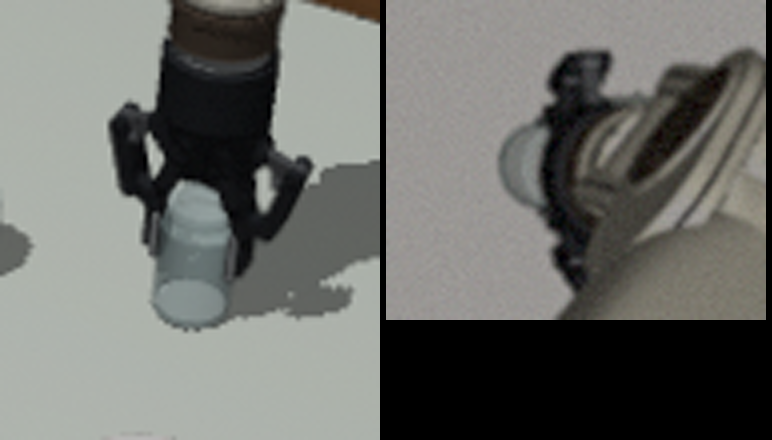

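Run:
```python
from h import *
im=cv2.imread('pics/a2_side.png'); x,y,w,h,k=395,150,95,110,6
c=cv2.resize(im[y:y+h,x:x+w],None,fx=k,fy=k,interpolation=cv2.INTER_CUBIC)
a=np.linspace(0,2*np.pi,60)
def dr(P,col):
    for p in proj('side',P): cv2.circle(c,tuple(int(v) for v in ((p-[x,y]+.5)*k)),1,col,-1)
for j,col in(((.4349,-.3677),(0,255,0)),):
    for d,z in((.054,.003),(.054,.072),(.045,.076),(.045,.09)): dr(np.c_[j[0]+d/2*np.cos(a),j[1]+d/2*np.sin(a),0*a+z],col)
T=np.array([.4365,-.3691,.0598])
for s in(-.0237,.0237):
  for z in (-.025,-.006,.01):
    dr(np.c_[np.full(9,T[0]+s),T[1]+np.linspace(-.011,.011,9),np.full(9,T[2]+z)],(0,0,255))
cv2.imwrite('pics/a2o.png',c)
```

```text
(no output)
```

View pics/a2o.png

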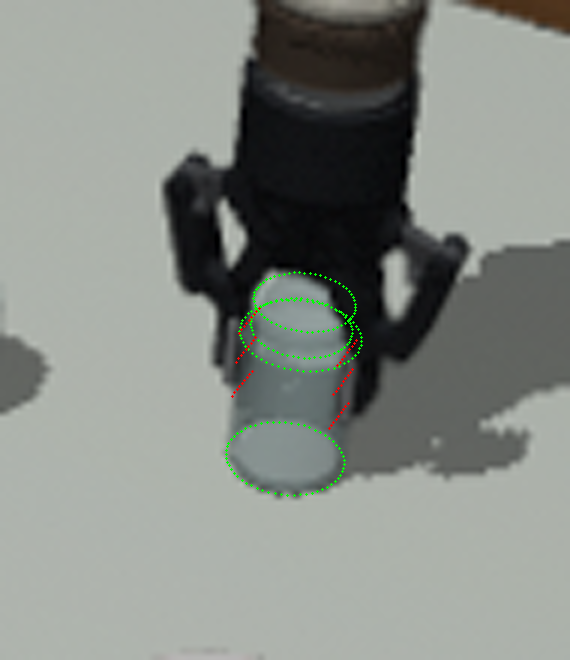

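The jar outline matches the upright prediction; the rim's right side is just dark gripper seen through the glass. I'll lift it slightly and check again.

Call:
{"api": "carry_out", "payload": {"moves": [[0,0,-0.05,0,-0.2],[0,0,-0.1,0,-0.2],[0,0,-0.15,0,-0.2],[0,0,-0.25,0,-0.2],[0,0,-0.35,0,-0.2],[0,0,-0.4,0,-0.2],[0,0,-0.4,0,-0.2]]}}

```text
clock: 4.6
eef_pos: [0.4364, -0.369, 0.0997]
tool_rot: [1.0, -0.0, 0.001, 0.001]
ft_force: [0.4, -0.3, -1.8]
grip_width: 0.0472
```

Run:
```python
from h import *
snap('a3',(395,130,95,130),(425,270,95,80)); o=bot.get_obs();print(o['eef_pos'],o['grip_width'],o['ft_force'],o['ft_torque'])
```

```text
(520, 772, 3)
[ 0.43573273 -0.36837079  0.09846813] 0.04768848535342602 [-0.20938645 -0.2133709  -2.43417774] [0.02484135 0.01596212 0.02496995]
```

View pics/a3.png

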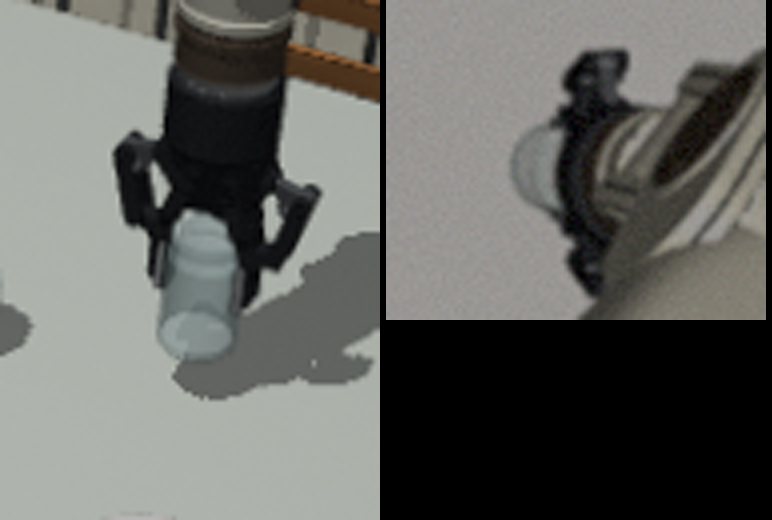

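```bash
cat >> h.py <<'E'
A=np.linspace(0,2*np.pi,72,endpoint=False)
def jar(p,D,h1,N,H):
    return np.vstack([np.c_[p[0]+d/2*np.cos(A),p[1]+d/2*np.sin(A),0*A+p[2]+z] for d,z in((D-.004,0),(D,.003),(D,h1),(N,h1+.004),(N,H))])
def bb(q): return np.array([q[:,0].min(),q[:,0].max(),q[:,1].min(),q[:,1].max()])
TALL=(.054,.072,.045,.09);SQ=(.064,.060,.055,.076)
def overlay(f,n,win,k,rings,out):
    im=cv2.imread(f); x,y,w,h=win
    c=cv2.resize(im[y:y+h,x:x+w],None,fx=k,fy=k,interpolation=cv2.INTER_CUBIC)
    for P,col in rings:
        for p in proj(n,P): cv2.circle(c,tuple(int(v) for v in ((p-[x,y]+.5)*k)),1,col,-1)
    cv2.imwrite(out,c)
E
python3 - <<'E'
from h import *
r=[(jar((.4349,-.3677,.039),*TALL),(0,255,0))]
overlay('pics/a3_side.png','side',(415,160,60,80),7,r,'pics/a3o.png')
E
```

```text
(no output)
```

View pics/a3o.png

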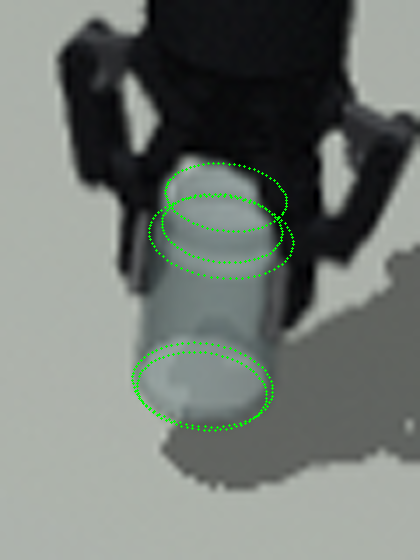

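Jar lifted upright: the rim's left edge and the base match the model, and the right side is occluded by the finger. I'll raise it and carry it to cell 1.

Call:
{"api": "carry_out", "payload": {"moves": [[0,0,-0.2,0,-0.2],[0,0,-0.4,0,-0.2],[0.1,0,-0.6,0,-0.2],[0.25,0,-0.8,0,-0.2],[0.45,0,-1,0,-0.2],[0.65,0,-1,0,-0.2],[0.85,0,-1,0,-0.2],[1,0,-1,0,-0.2]]}}

```text
clock: 5.5
eef_pos: [0.5366, -0.3681, 0.1977]
tool_rot: [1.0, -0.0, -0.0, -0.0]
ft_force: [-0.5, 0.3, -1.6]
grip_width: 0.0474
```

Call:
{"api": "carry_out", "payload": {"moves": [[0.2,0,0,0,-0.2],[0.4,-0.1,0,0,-0.2],[0.59,-0.25,0,0,-0.2],[0.59,-0.45,0,0,-0.2],[0.59,-0.65,0,0,-0.2],[0.59,-0.85,0,0,-0.2],[0.59,-1,0,0,-0.2]]}}

```text
clock: 6.2
eef_pos: [0.5945, -0.267, 0.1973]
tool_rot: [1.0, 0.0, -0.001, -0.0]
ft_force: [-0.5, -0.3, -0.5]
grip_width: 0.0477
```

Call:
{"api": "carry_out", "payload": {"moves": [[0,-0.2,0,0,-0.2],[0,-0.4,0,0,-0.2],[0,-0.6,0,0,-0.2],[0,-0.8,0,0,-0.2],[0,-1,0,0,-0.2]]}}

```text
clock: 6.7
eef_pos: [0.5947, -0.1668, 0.1984]
tool_rot: [1.0, -0.0, 0.0, -0.0]
ft_force: [-0.6, -0.4, -0.6]
grip_width: 0.0472
```

Call:
{"api": "carry_out", "payload": {"moves": [[0,-0.2,0,0,-0.2],[0,-0.4,0,0,-0.2],[0,-0.6,0,0,-0.2],[0,-0.8,0,0,-0.2],[0,-1,0,0,-0.2]]}}

```text
clock: 7.2
eef_pos: [0.5947, -0.0667, 0.1985]
tool_rot: [1.0, -0.0, 0.0, -0.0]
ft_force: [-0.1, 0.7, -1.8]
grip_width: 0.0478
```

Call:
{"api": "carry_out", "payload": {"moves": [[0,-0.2,0,0,-0.2],[0,-0.4,0,0,-0.2],[0,-0.6,0,0,-0.2],[0,-0.8,0,0,-0.2],[0,-0.95,0,0,-0.2],[0,-1,0,0,-0.2],[0,-1,0,0,-0.2]]}}

```text
clock: 7.9
eef_pos: [0.5949, 0.0324, 0.1984]
tool_rot: [1.0, 0.0, 0.0, 0.0]
ft_force: [-0.0, 0.5, -1.4]
grip_width: 0.0479
```

Call:
{"api": "carry_out", "payload": {"moves": [[0.01,-0.1,0.1,0,-0.2],[0.01,-0.17,0.25,0,-0.2],[0.01,-0.17,0.4,0,-0.2],[0.01,-0.17,0.55,0,-0.2],[0.01,-0.17,0.7,0,-0.2],[0.01,-0.17,0.8,0,-0.2],[0.01,-0.17,0.8,0,-0.2]]}}

```text
clock: 8.6
eef_pos: [0.5945, 0.0481, 0.116]
tool_rot: [1.0, -0.001, -0.002, 0.0]
ft_force: [-0.8, 0.2, -2.4]
grip_width: 0.0475
```

Run:
```python
from h import *
snap('b1',(260,190,130,130),(255,180,120,100),3); o=bot.get_obs();print(o['eef_pos'])
e=o['eef_pos']
r=[(jar((e[0],e[1]+.001,e[2]-.0598),*TALL),(0,255,0)),(np.c_[.5955+.037*np.r_[-1,1,1,-1],.0502+.037*np.r_[-1,-1,1,1],np.full(4,.021)],(0,0,255))]
overlay('pics/b1_side.png','side',(265,230,80,80),7,r,'pics/b1o.png')
```

```text
(390, 762, 3)
[0.59602406 0.04831923 0.11819503]
```

View pics/b1.png

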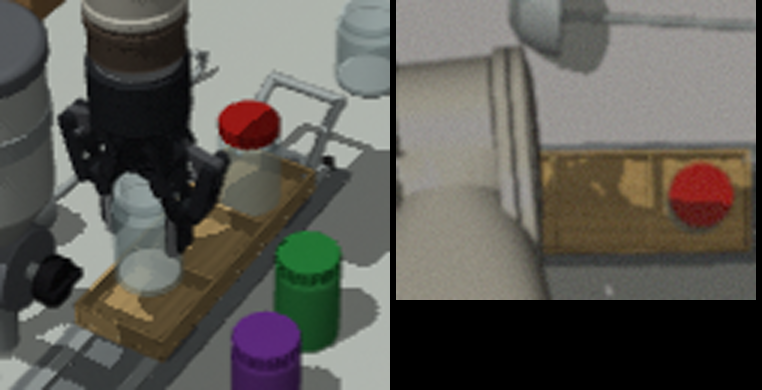

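View pics/b1o.png

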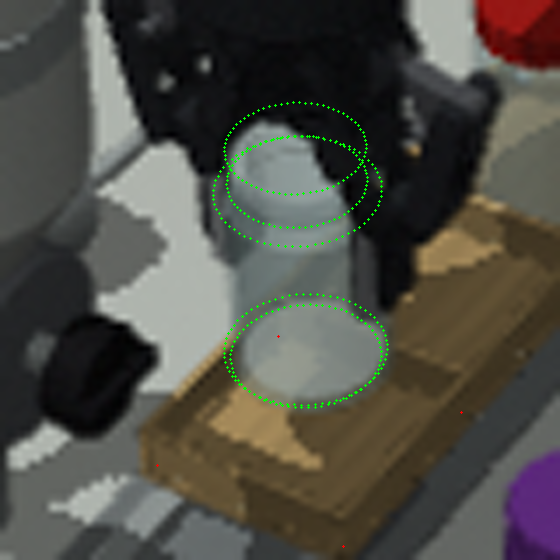

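The jar is inside cell 1's outline, with its base at side px (310,281). I'll lower it slowly.

Call:
{"api": "carry_out", "payload": {"moves": [[0,0,0.08,0,-0.2],[0,0,0.16,0,-0.2],[0,0,0.22,0,-0.2],[0,0,0.27,0,-0.2],[0,0,0.31,0,-0.2],[0,0,0.33,0,-0.2],[0,0,0.34,0,-0.2],[0,0,0.34,0,-0.2]]}}

```text
clock: 9.5
eef_pos: [0.596, 0.0486, 0.0843]
tool_rot: [1.0, -0.0, 0.0, -0.0]
ft_force: [-0.1, 0.2, -1.5]
grip_width: 0.0478
```

Call:
{"api": "carry_out", "payload": {"moves": [[0,0,0.01,0,-0.2],[0,0,0.02,0,-0.2],[0,0,0.025,0,-0.2],[0,0,0.025,0,-0.2]]}}

```text
clock: 9.9
eef_pos: [0.5959, 0.0485, 0.0818]
tool_rot: [1.0, -0.0, -0.0, -0.0]
ft_force: [0.4, 0.2, -1.0]
grip_width: 0.0476
```

Call:
{"api": "carry_out", "payload": {"moves": [[0,0,0.01,0,-0.2],[0,0,0.015,0,-0.2],[0,0,0.02,0,-0.2],[0,0,0.02,0,-0.2]]}}

```text
clock: 10.3
eef_pos: [0.5961, 0.0486, 0.0808]
tool_rot: [1.0, -0.0, 0.0, -0.0]
ft_force: [-2.2, -0.3, 5.2]
grip_width: 0.0476
```

It made contact at the expected height with about 5 N. I'll release and rise.

Call:
{"api": "carry_out", "payload": {"moves": [[0,0,0,0,0.2],[0,0,0,0,0.4],[0,0,0,0,0.6],[0,0,0,0,0.8],[0,0,0,0,0.8],[0,0,-0.05,0,0.8],[0,0,-0.15,0,0.8],[0,0,-0.35,0,0.8],[0,0,-0.6,0,0.8],[0,0,-0.9,0,0.8],[0,0,-1,0,0.8]]}}

```text
clock: 11.4
eef_pos: [0.5981, 0.0487, 0.1844]
tool_rot: [1.0, -0.0, 0.004, -0.0]
ft_force: [0.4, -1.0, 0.9]
grip_width: 0.0765
```

Call:
{"api": "carry_out", "payload": {"moves": [[0,0.2,0,0,1],[0,0.4,0,0,1],[0,0.7,0,0,1],[0,1,0,0,1]]}}

```text
clock: 11.8
eef_pos: [0.5957, -0.052, 0.1796]
tool_rot: [1.0, 0.0, -0.0, 0.0]
ft_force: [0.5, 0.5, 0.3]
grip_width: 0.0857
```

Call:
{"api": "carry_out", "payload": {"moves": [[0,0.3,0,0,1],[0,0.6,0,0,1],[0,0.9,0,0,1],[0,1,0,0,1]]}}

```text
clock: 12.2
eef_pos: [0.5954, -0.1542, 0.1794]
tool_rot: [1.0, -0.002, -0.0, 0.0]
ft_force: [0.2, 0.6, -0.2]
grip_width: 0.0853
```

Run:
```python
from h import *
snap('b2',(180,190,130,130),(255,180,120,100),3); o=bot.get_obs();print(o['eef_pos'])
r=[(jar((.5961,.0496,.021),*TALL),(0,255,0))]
overlay('pics/b2_side.png','side',(265,220,80,80),7,r,'pics/b2o.png')
overlay('pics/b2_top.png','top',(265,220,60,60),7,r,'pics/b2p.png')
cv2.imwrite('pics/b2q.png',np.hstack([cv2.imread('pics/b2o.png')[:420,:], cv2.imread('pics/b2p.png')[:420]])[:,:800] if 0 else cv2.imread('pics/b2o.png'))
```

```text
(390, 762, 3)
[ 0.59554144 -0.1528037   0.17942139]
```

View pics/b2o.png

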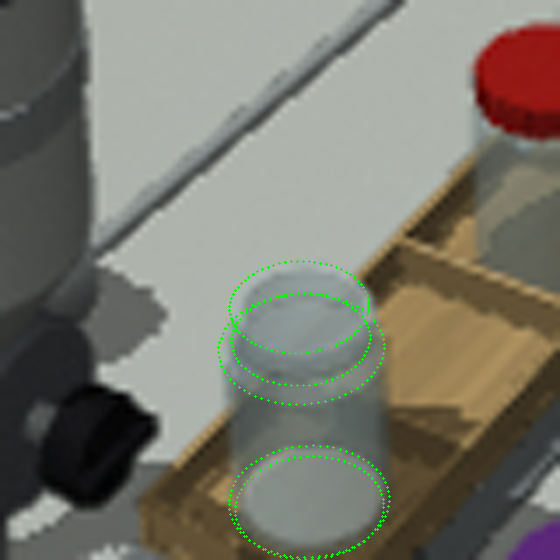

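View pics/b2p.png

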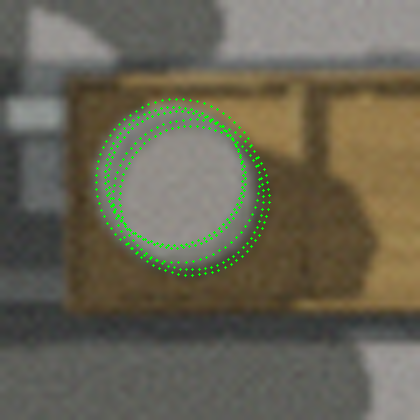

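The tall jar stands upright in cell 1, matching the model at top px (290,246). Next is the squat jar.

Call:
{"api": "carry_out", "payload": {"moves": [[0,0.3,0,0,1],[0,0.6,0,0,1],[0,0.9,0,0,1],[0.03,1,0,0,1]]}}

```text
clock: 12.7
eef_pos: [0.5987, -0.2524, 0.1796]
tool_rot: [1.0, -0.001, -0.0, 0.0]
ft_force: [-0.5, 0.6, -0.5]
grip_width: 0.0856
```

Call:
{"api": "carry_out", "payload": {"moves": [[0,0.3,0,0,1],[0,0.6,0,0,1],[0,0.75,0.1,0,1],[0,0.75,0.25,0,1],[0,0.75,0.4,0,1],[0,0.75,0.4,0,1],[0,0.75,0.4,0,1]]}}

```text
clock: 13.4
eef_pos: [0.5988, -0.3249, 0.1391]
tool_rot: [1.0, 0.0, -0.001, -0.001]
ft_force: [0.3, 0.2, -0.1]
grip_width: 0.0851
```

Run:
```python
from h import *
snap('d1',(340,120,95,120),(420,210,95,80)); o=bot.get_obs();print(o['eef_pos'],o['joint_pos'])
```

```text
(480, 772, 3)
[ 0.59946862 -0.32574229  0.14060952] [-4.97867747e-01  6.67631978e-01  3.68826738e-01  1.27086864e+00
  2.87538060e-04  1.07244863e+00]
```

View pics/d1.png

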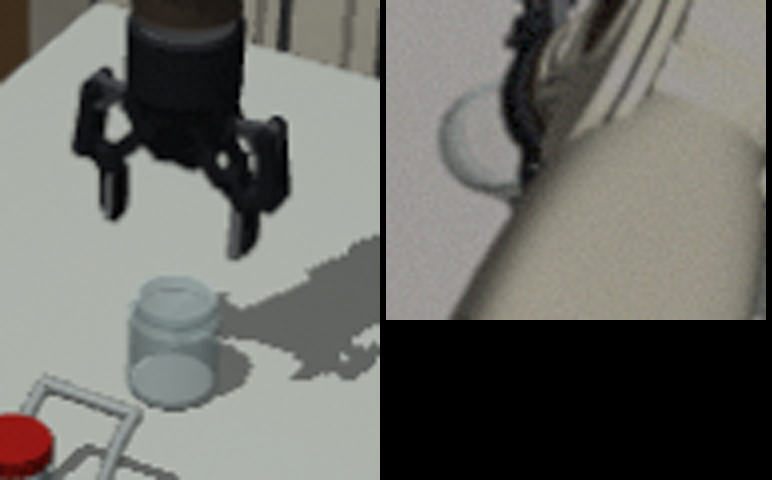

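Call:
{"api": "carry_out", "payload": {"moves": [[0,0.02,0.15,0,1],[0,0.02,0.3,0,1],[0,0.02,0.45,0,1],[0,0.02,0.6,0,1],[0,0.02,0.75,0,1],[0,0.02,0.85,0,1],[0,0.02,0.9,0,1],[0,0.02,0.9,0,1],[0,0.02,0.9,0,0.6],[0,0.02,0.9,0,0.2],[0,0.02,0.9,0,0],[0,0.02,0.9,0,0],[0,0.02,0.9,0,0],[0,0.02,0.9,0,0],[0,0.02,0.9,0,0]]}}

```text
clock: 15.0
eef_pos: [0.5999, -0.3291, 0.0518]
tool_rot: [1.0, -0.0, 0.002, 0.001]
ft_force: [0.9, 0.5, 5.7]
grip_width: 0.0587
```

Call:
{"api": "carry_out", "payload": {"moves": [[0,0,-0.05,0,0],[0,0,-0.1,0,0],[0,0,-0.2,0,0],[0,0,-0.35,0,0],[0,0,-0.4,0,0],[0,0,-0.4,0,0]]}}

```text
clock: 15.6
eef_pos: [0.5995, -0.3289, 0.0913]
tool_rot: [1.0, -0.0, 0.001, 0.001]
ft_force: [0.4, -0.4, -1.3]
grip_width: 0.059
```

Run:
```python
from h import *
snap('d2',(340,120,95,120),(420,210,95,80)); o=bot.get_obs();print(o['eef_pos'],o['grip_width'],o['ft_force'])
e=o['eef_pos']
overlay('pics/d2_side.png','side',(350,150,70,80),7,[(jar((e[0],e[1]+.001,e[2]-.0515),*SQ),(0,255,0))],'pics/d2o.png')
```

```text
(480, 772, 3)
[ 0.59856359 -0.32834076  0.08955397] 0.05849061727496237 [-0.00305367 -0.05555685 -1.9098416 ]
```

View pics/d2o.png

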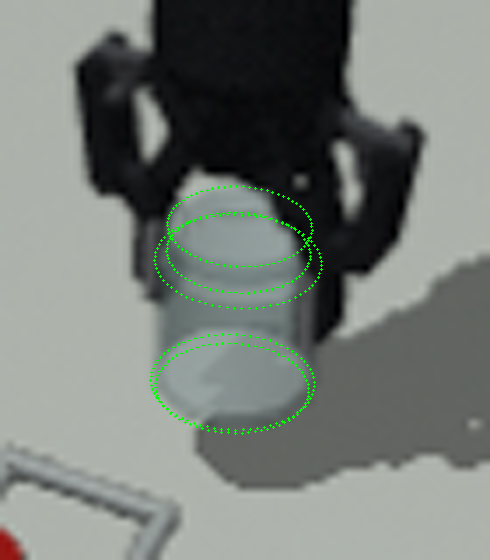

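Lift is clean. I'll carry it to cell 2.

Call:
{"api": "carry_out", "payload": {"moves": [[0,0,-0.2,0,0],[0,0,-0.4,0,0],[0,0,-0.6,0,0],[0,-0.1,-0.8,0,0],[0,-0.25,-1,0,0],[0,-0.45,-1,0,0],[0,-0.65,-1,0,0],[0,-0.85,-1,0,0],[0,-1,-1,0,0]]}}

```text
clock: 16.6
eef_pos: [0.5983, -0.2268, 0.189]
tool_rot: [1.0, 0.0, -0.001, -0.0]
ft_force: [0.0, -0.3, -1.7]
grip_width: 0.0589
```

Call:
{"api": "carry_out", "payload": {"moves": [[-0.02,-0.2,0,0,0],[-0.04,-0.4,0,0,0],[-0.04,-0.6,0,0,0],[-0.04,-0.8,0,0,0],[-0.04,-1,0,0,0]]}}

```text
clock: 17.1
eef_pos: [0.5945, -0.127, 0.1895]
tool_rot: [1.0, -0.0, -0.0, -0.0]
ft_force: [-0.1, 1.0, -0.8]
grip_width: 0.0587
```

Call:
{"api": "carry_out", "payload": {"moves": [[0,-0.2,0,0,0],[0,-0.4,0,0,0],[0,-0.6,0,0,0],[0,-0.8,0,0,0],[0,-0.95,0,0,0],[0,-1,0,0,0],[0,-1,0,0,0]]}}

```text
clock: 17.8
eef_pos: [0.5949, -0.0278, 0.1898]
tool_rot: [1.0, 0.0, -0.0, 0.0]
ft_force: [-0.2, -0.4, -2.5]
grip_width: 0.0586
```

Call:
{"api": "carry_out", "payload": {"moves": [[0,0,0.15,0,0],[0,0,0.3,0,0],[0,0,0.45,0,0],[0,0,0.6,0,0],[0,0,0.7,0,0],[0,0,0.75,0,0],[0,0,0.75,0,0]]}}

```text
clock: 18.5
eef_pos: [0.5945, -0.0289, 0.1141]
tool_rot: [1.0, -0.001, -0.001, 0.0]
ft_force: [0.9, 0.8, -1.8]
grip_width: 0.0585
```

Run:
```python
from h import *
snap('e1',(260,190,130,130),(255,180,120,100),3); o=bot.get_obs();print(o['eef_pos'])
e=o['eef_pos']
overlay('pics/e1_side.png','side',(275,190,110,80),7,[(jar((e[0],e[1],e[2]-.0513),*SQ),(0,255,0))],'pics/e1o.png')
```

```text
(390, 762, 3)
[ 0.59538263 -0.02869754  0.11536949]
```

View pics/e1o.png

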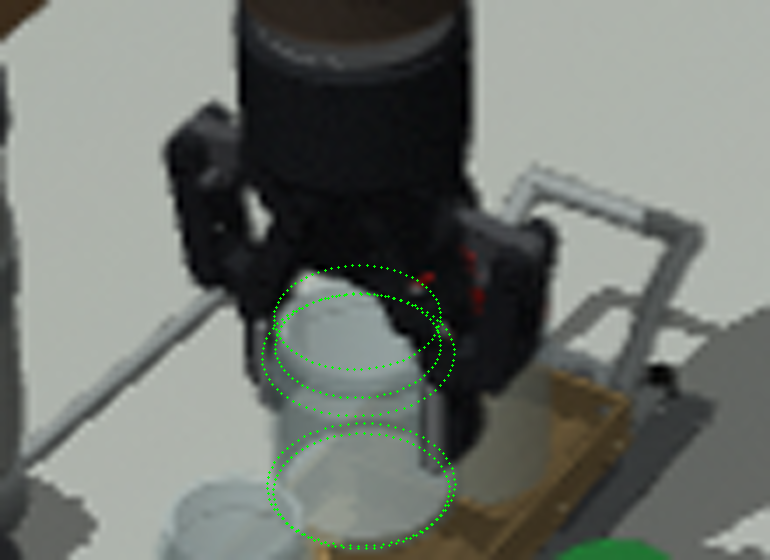

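Call:
{"api": "carry_out", "payload": {"moves": [[0,0,0.1,0,0],[0,-0.01,0.18,0,0],[0,-0.01,0.25,0,0],[0,-0.01,0.31,0,0],[0,-0.01,0.36,0,0],[0,-0.01,0.38,0,0],[0,-0.01,0.39,0,0],[0,-0.01,0.39,0,0]]}}

```text
clock: 19.4
eef_pos: [0.595, -0.0275, 0.0758]
tool_rot: [1.0, -0.0, 0.0, 0.0]
ft_force: [-0.6, -0.0, -1.8]
grip_width: 0.0587
```

Call:
{"api": "carry_out", "payload": {"moves": [[0,0,0.01,0,0],[0,0,0.02,0,0],[0,0,0.025,0,0],[0,0,0.025,0,0]]}}

```text
clock: 19.8
eef_pos: [0.5949, -0.0275, 0.0733]
tool_rot: [1.0, -0.0, 0.0, 0.0]
ft_force: [0.4, 0.2, -1.5]
grip_width: 0.0586
```

Call:
{"api": "carry_out", "payload": {"moves": [[0,0,0.01,0,0],[0,0,0.015,0,0],[0,0,0.015,0,0]]}}

```text
clock: 20.1
eef_pos: [0.595, -0.0274, 0.0728]
tool_rot: [1.0, -0.0, 0.0, -0.0]
ft_force: [-3.5, 0.3, 5.3]
grip_width: 0.0585
```

Call:
{"api": "carry_out", "payload": {"moves": [[0,0,0,0,0.45],[0,0,0,0,0.6],[0,0,0,0,0.8],[0,0,0,0,0.95],[0,0,0,0,0.95],[0,0,-0.05,0,0.95],[0,0,-0.15,0,0.95],[0,0,-0.35,0,0.95],[0,0,-0.6,0,0.95],[0,0,-0.9,0,0.95],[0,0,-1,0,0.95]]}}

```text
clock: 21.2
eef_pos: [0.597, -0.0275, 0.1763]
tool_rot: [1.0, -0.0, 0.004, 0.0]
ft_force: [-0.4, 0.5, -0.3]
grip_width: 0.0834
```

Call:
{"api": "carry_out", "payload": {"moves": [[0,0.2,0,0,1],[0,0.4,0,0,1],[0,0.7,0,0,1],[0,1,0,0,1]]}}

```text
clock: 21.6
eef_pos: [0.5947, -0.128, 0.1718]
tool_rot: [1.0, 0.0, -0.0, 0.0]
ft_force: [-0.0, 0.8, 0.1]
grip_width: 0.0854
```

Call:
{"api": "carry_out", "payload": {"moves": [[0,0.2,0,0.09,0.5],[0,0.4,0,0.18,0.5],[0,0.6,0,0.27,0.5],[0,0.74,0,0.36,0.5],[0,0.74,0,0.45,0.5],[0,0.74,0,0.54,0.5],[0,0.74,0,0.63,0.5],[0,0.74,0,0.72,0.5],[0,0.74,0,0.81,0.5],[0,0.74,0,0.9,0.5],[0,0.74,0,0.99,0.5],[0,0.74,0,1,0.5],[0,0.74,0,1,0.5]]}}

```text
clock: 22.9
eef_pos: [0.5947, -0.2014, 0.1716]
tool_rot: [0.708, -0.706, -0.0, 0.0]
ft_force: [0.0, -0.9, -0.3]
grip_width: 0.0641
```

Run:
```python
from h import *
snap('f1',(265,170,130,140),(255,190,150,90),2); o=bot.get_obs();print(o['eef_pos'],o['joint_pos'],R.from_quat(o['tool_rot']).as_matrix().round(3),o['grip_width'])
cv2.imwrite('pics/f1s.png',cv2.resize(cv2.imread('pics/f1_side.png')[160:310,240:400],None,fx=4,fy=4,interpolation=2))
```

```text
(280, 572, 3)
[ 0.59476356 -0.20142828  0.17174104] [-3.26564618e-01  5.38614634e-01  2.26651470e-01  1.25897488e+00
  4.33289372e-05  2.81376800e+00] [[ 0.001 -1.    -0.   ]
 [-1.    -0.001  0.   ]
 [-0.     0.    -1.   ]] 0.06401716883171858
```

View pics/f1s.png

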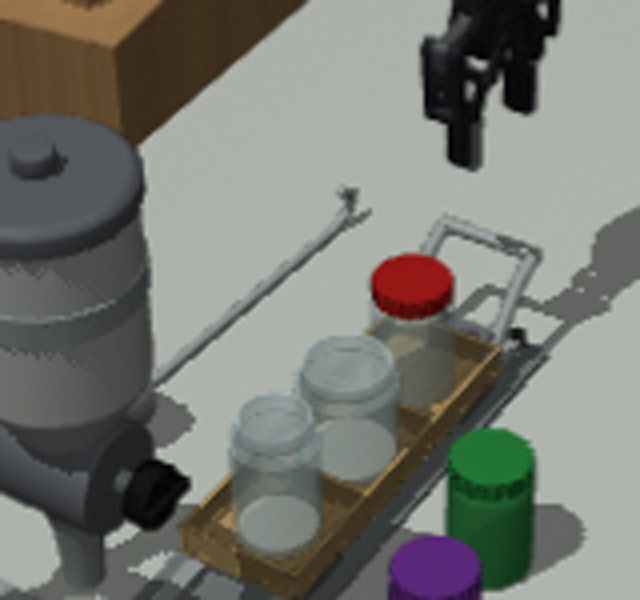

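Both jars stand upright in their cells: tall at side px (310,265), squat at (328,262). The last joint would approach its limit during the slide, so I'll turn the gripper the other way first.

Call:
{"api": "carry_out", "payload": {"moves": [[0,0,0,-0.09,0.5],[0,0,0,-0.18,0.5],[0,0,0,-0.27,0.5],[0,0,0,-0.36,0.5],[0,0,0,-0.45,0.5],[0,0,0,-0.54,0.5],[0,0,0,-0.63,0.5],[0,0,0,-0.72,0.5],[0,0,0,-0.81,0.5],[0,0,0,-0.9,0.5],[0,0,0,-1,0.5],[0,0,0,-1,0.5]]}}

```text
clock: 24.2
eef_pos: [0.5948, -0.2014, 0.1718]
tool_rot: [1.0, 0.0, -0.0, -0.0]
ft_force: [-0.2, 0.2, -0.1]
grip_width: 0.0639
```

Call:
{"api": "carry_out", "payload": {"moves": [[0,0,0,-0.09,0.5],[0,0,0,-0.18,0.5],[0,0,0,-0.27,0.5],[0,0,0,-0.36,0.5],[0,0,0,-0.45,0.5],[0,0,0,-0.54,0.5],[0,0,0,-0.63,0.5],[0,0,0,-0.72,0.5],[0,0,0,-0.81,0.5],[0,0,0,-0.9,0.5],[0,0,0,-1,0.5],[0,0,0,-1,0.5],[0,0,0,-1,0.5]]}}

```text
clock: 25.5
eef_pos: [0.5948, -0.2014, 0.1718]
tool_rot: [0.709, 0.705, 0.0, -0.0]
ft_force: [1.2, 0.4, 0.6]
grip_width: 0.0639
```

Call:
{"api": "carry_out", "payload": {"moves": [[0,0,0.15,0,0.5],[0,0,0.3,0,0.5],[0,0,0.45,0,0.5],[0,0,0.5,0,0.5],[0,0,0.5,0,0.5]]}}

```text
clock: 26.0
eef_pos: [0.5942, -0.2012, 0.1209]
tool_rot: [0.708, 0.706, -0.0, -0.001]
ft_force: [-0.8, -0.3, -0.3]
grip_width: 0.064
```

Run:
```python
from h import *
snap('f2',(265,170,130,140),(255,190,150,90),2); o=bot.get_obs();print(o['eef_pos'],o['joint_pos'],R.from_quat(o['tool_rot']).as_matrix().round(3),o['grip_width'])
cv2.imwrite('pics/f2s.png',np.hstack([cv2.resize(cv2.imread('pics/f2_side.png')[150:260,310:410],None,fx=4,fy=4,interpolation=2),cv2.resize(cv2.imread('pics/f2_top.png')[200:310,330:430],None,fx=4,fy=4,interpolation=2)]))
```

```text
(280, 572, 3)
[ 0.59520075 -0.20159706  0.12245155] [-3.26551915e-01  5.73406359e-01  1.52140382e-01  1.14861121e+00
 -5.57472502e-05 -3.24900841e-01] [[ 0.002  1.     0.001]
 [ 1.    -0.002 -0.   ]
 [-0.     0.001 -1.   ]] 0.06396223033291852
```

View pics/f2s.png

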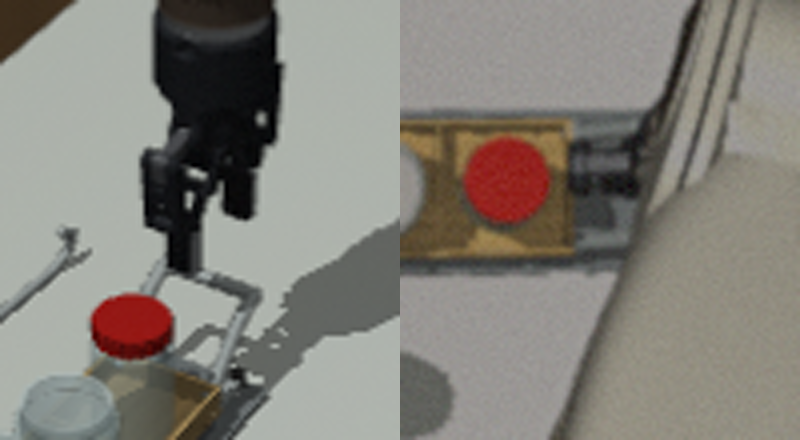

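The fingers straddle the bar, with the front tip at side px (355,217) just tray-side of the handle. I'll descend and grip.

Call:
{"api": "carry_out", "payload": {"moves": [[0,0,0.1,0,0.5],[0,0,0.2,0,0.5],[0,0,0.3,0,0.5],[0,0,0.4,0,0.5],[0,0,0.43,0,0.5],[0,0,0.43,0,0.1],[0,0,0.43,0,-0.3],[0,0,0.43,0,-0.6],[0,0,0.43,0,-0.8],[0,0,0.43,0,-1],[0,0,0.43,0,-1],[0,0,0.43,0,-1],[0,0,0.43,0,-1],[0,0,0.43,0,-1]]}}

```text
clock: 27.5
eef_pos: [0.5953, -0.2018, 0.0795]
tool_rot: [0.707, 0.707, 0.0, 0.001]
ft_force: [0.1, -1.3, 5.3]
grip_width: 0.0081
```

Call:
{"api": "carry_out", "payload": {"moves": [[0.01,0,0,0,-1],[0.03,0,0,0,-1],[0.07,0,0,0,-1],[0.12,0,0,0,-1],[0.18,0,0,0,-1],[0.24,0,0,0,-1],[0.3,0,0,0,-1],[0.36,0,0,0,-1],[0.42,0,0,0,-1],[0.48,0,0,0,-1],[0.54,0,0,0,-1],[0.6,0,0,0,-1],[0.66,0,0,0,-1],[0.72,0,0,0,-1],[0.78,0,0,0,-1],[0.84,0,0,0,-1],[0.88,0,0,0,-1],[0.91,0,0,0,-1],[0.92,0,0,0,-1],[0.92,0,0,0,-1]]}}

```text
clock: 29.5
eef_pos: [0.5958, -0.1092, 0.0795]
tool_rot: [0.707, 0.707, 0.001, 0.001]
ft_force: [0.0, -1.1, 5.1]
grip_width: 0.0075
```

Run:
```python
from h import *
snap('g1',(200,180,190,170),(155,190,220,90),3); o=bot.get_obs();print(o['eef_pos'],o['ft_force'],o['grip_width'])
cv2.imwrite('pics/g1s.png',cv2.resize(cv2.imread('pics/g1_side.png')[180:350,200:390],None,fx=3.5,fy=3.5,interpolation=2))
```

```text
(510, 1242, 3)
[ 0.59575596 -0.10923629  0.07951145] [ 0.61823844 -0.25109734  5.74950154] 0.0078123920492210895
```

View pics/g1s.png

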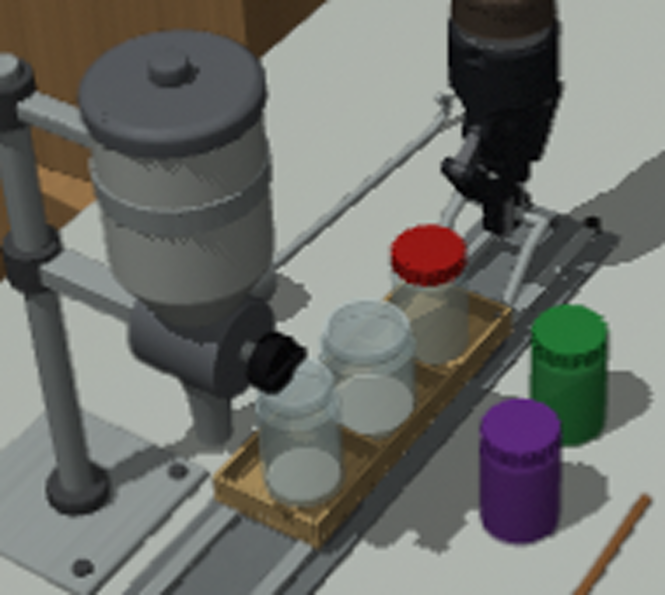

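Call:
{"api": "carry_out", "payload": {"moves": [[0.01,0,0,0,-1],[0.03,0,0,0,-1],[0.07,0,0,0,-1],[0.12,0,0,0,-1],[0.18,0,0,0,-1],[0.24,0,0,0,-1],[0.3,0,0,0,-1],[0.36,0,0,0,-1],[0.42,0,0,0,-1],[0.48,0,0,0,-1],[0.54,0,0,0,-1],[0.6,0,0,0,-1],[0.66,0,0,0,-1],[0.72,0,0,0,-1],[0.76,0,0,0,-1],[0.79,0,0,0,-1],[0.8,0,0,0,-1],[0.8,0,0,0,-1]]}}

```text
clock: 31.4
eef_pos: [0.5962, -0.029, 0.0795]
tool_rot: [0.707, 0.707, 0.001, 0.001]
ft_force: [2.8, -0.9, 4.7]
grip_width: 0.0078
```

Run:
```python
from h import *
snap('g2',(200,180,190,170),(155,190,220,90),3); o=bot.get_obs();print(o['eef_pos'],o['ft_force'],o['grip_width'])
ty=o['eef_pos'][1]+.2018
J=(.5965,.0496+ty,.021); print(J)
c22=np.c_[J[0]+.0105*np.cos(A),J[1]+.0105*np.sin(A),0*A+.13]
overlay('pics/g2_side.png','side',(225,250,80,85),7,[],'pics/g2r.png')
overlay('pics/g2_side.png','side',(225,250,80,85),7,[(jar(J,*TALL),(0,255,0)),(c22,(0,0,255))],'pics/g2o.png')
```

```text
(510, 1242, 3)
[ 0.59615805 -0.0289676   0.07951778] [ 2.10653156 -0.10569612  5.05563169] 0.008119438400067193
(0.5965, np.float64(0.22243239739830606), 0.021)
```

View pics/g2r.png

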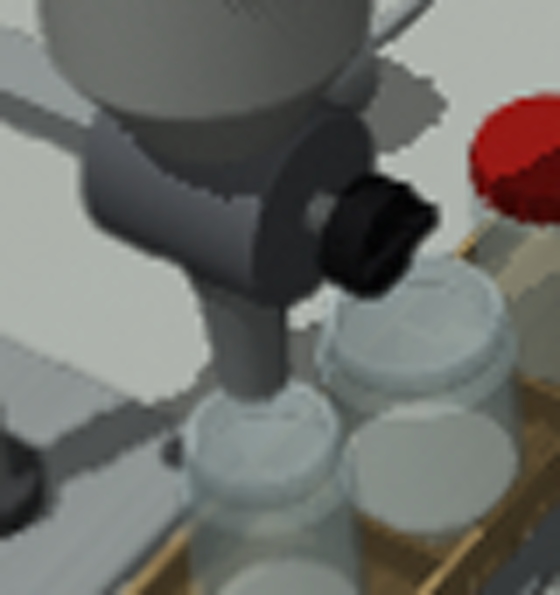

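View pics/g2o.png

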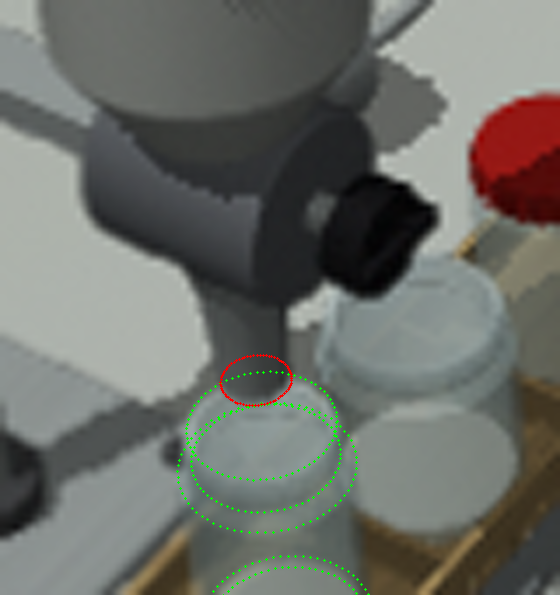

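The jar's mouth is nearly under the spout. One finer check of the spout edges and the hopper lid.

```bash
python3 - <<'E'
from h import *
g=cv2.imread('pics/g2_side.png').astype(float).mean(2)
for r in (296,298,300,302,304,306): print(r,g[r,248:276].astype(int))
print([ (r,int(g[r,260])) for r in range(298,314)],[ (r,int(g[r,258])) for r in range(298,314)],[ (r,int(g[r,262])) for r in range(298,314)])
p0=np.array([.5962,.2224,.13])
for d in ([0,0,0],[0,.003,0],[0,-.003,0],[.003,0,0]):
    q=p0+d; print(d,bb(proj('side',np.c_[q[0]+.0105*np.cos(A),q[1]+.0105*np.sin(A),0*A+.13])).round(2), 'z+20 cols',bb(proj('side',np.c_[q[0]+.0105*np.cos(A),q[1]+.0105*np.sin(A),0*A+.15])).round(2)[:2])
t=cv2.imread('pics/g2_top.png').astype(float).mean(2)
print(t[234,150:225].astype(int)); 
for z in(.385,.4): print(z,proj('top',np.array([[.5962,.2224,z]])),bb(proj('top',np.c_[.5962+.05*np.cos(A),.2224+.05*np.sin(A),0*A+z])))
E
python3 -c "
import cv2
cv2.imwrite('pics/lid.png',cv2.resize(cv2.imread('pics/g2_top.png')[190:280,150:240],None,fx=6,fy=6,interpolation=2))"
```

```text
296 [174 173 174 174 175 175 112  77  75  73  70  69  59  57  56  55  53  49
 133 165 166  98 100 140 153 118 132 133]
298 [174 175 174 174 174 174 139  86  76  76  72  70  65  60  56  56  55  49
  83  98  97  98 115 137 125 131 132 134]
300 [174 174 174 174 175 174 174 110  79  77  75  74  68  63  58  56  54  50
  83  98  98  97 136 117 101 119 134 135]
302 [175 174 174 174 174 162 110  88  81  80  79  76  70  65  60  57  56  51
  70  97  97  98 108 120 119 107 108 115]
304 [174 175 174 175 162 112  98  98  87  81  80  77  72  68  62  59  57  57
 120 124 115 105  95 118 101 104 101  93]
306 [156 157 114  98  98 102 118 138 143 112  97  85  80  74  75  74 111 145
 147 145 140 154 133 111  77  96 100 103]
[(298, 65), (299, 66), (300, 68), (301, 68), (302, 70), (303, 72), (304, 72), (305, 74), (306, 80), (307, 107), (308, 136), (309, 130), (310, 147), (311, 146), (312, 146), (313, 146)] [(298, 72), (299, 74), (300, 75), (301, 77), (302, 79), (303, 79), (304, 80), (305, 82), (306, 97), (307, 129), (308, 137), (309, 138), (310, 139), (311, 143), (312, 143), (313, 141)] [(298, 56), (299, 
[... 226 characters left out ...]
5.47]
[0, 0.003, 0] [255.3  265.44 301.17 308.39] z+20 cols [254.37 264.61]
[0, -0.003, 0] [257.03 267.14 299.43 306.61] z+20 cols [256.12 266.33]
[0.003, 0, 0] [255.01 265.12 299.78 306.96] z+20 cols [254.07 264.29]
[106 101 105 104 103 102 109 104 109 106  95  79  82  90  92  91  88  94
  91  96  89  93  86  95  86  91  91  91  85  90  92  91  90  87  90  87
  90  81  77  58  46  49  56  73  90  89  87  86  87  94  86  84  89  87
  89  90  86  90  83  72  64  53  42  45  52  62  57  46  47  52  55  69
  73  74  68]
0.385 [[185.68185786 234.00521627]] [159.26883479 212.41743587 207.10302879 261.12241182]
0.4 [[183.71419031 233.17353083]] [156.96336824 210.80089467 205.91243606 260.65732921]
```

View pics/lid.png

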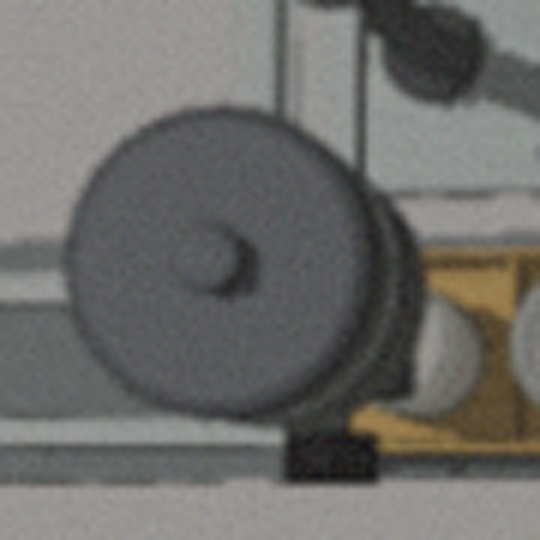

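Spout and mouth agree to about 1 mm along the track and about 2 mm across it, which is within the calibration. I'll release the handle and back off.

Call:
{"api": "carry_out", "payload": {"moves": [[0,0,0,0,-0.9],[0,0,0,0,-0.6],[0,0,0,0,-0.3],[0,0,0,0,0],[0,0,0,0,0.2],[0,0,0,0,0.2],[0,0,0,0,0.2],[0,0,-0.05,0,0.2],[0,0,-0.15,0,0.2],[0,0,-0.35,0,0.2],[0,0,-0.6,0,0.2],[0,0,-0.9,0,0.2],[0,0,-1,0,0.2],[0,0,-1,0,0.2]]}}

```text
clock: 32.9
eef_pos: [0.5964, -0.0295, 0.1815]
tool_rot: [0.707, 0.707, 0.002, 0.002]
ft_force: [0.9, 0.2, 0.0]
grip_width: 0.0513
```

Call:
{"api": "carry_out", "payload": {"moves": [[-0.2,0,-0.1,0,0.2],[-0.5,0,-0.2,0,0.2],[-0.8,0,-0.3,0,0.2],[-1,0,-0.3,0,0.2],[-1,0,-0.3,0,0.2]]}}

```text
clock: 33.4
eef_pos: [0.5941, -0.132, 0.2073]
tool_rot: [0.709, 0.706, -0.001, -0.001]
ft_force: [0.8, 0.2, -0.5]
grip_width: 0.0512
```

Run:
```python
from h import *
snap('z',(200,180,190,170),(155,190,220,90),3); o=bot.get_obs();print(o['clock'],o['eef_pos'],o['ft_force'],o['grip_width'])
a=cv2.imread('pics/g2_side.png').astype(int);b=cv2.imread('pics/z_side.png').astype(int)
print('tall jar region diff',abs(a-b)[290:350,240:290].mean())
J=(.5965,.2224,.021); S=(.595,-.0278+.1728,.021)
overlay('pics/z_side.png','side',(215,200,140,140),5,[(jar(J,*TALL),(0,255,0)),(jar(S,*SQ),(255,255,0))],'pics/zo.png')
cv2.imwrite('pics/zt.png',cv2.imread('pics/z_top.png'))
```

```text
(510, 1242, 3)
33.5 [ 0.59401599 -0.12946176  0.20714285] [-0.63971762  0.75045917 -0.63180471] 0.05116057887901929
tall jar region diff 1.454
```

View pics/zo.png

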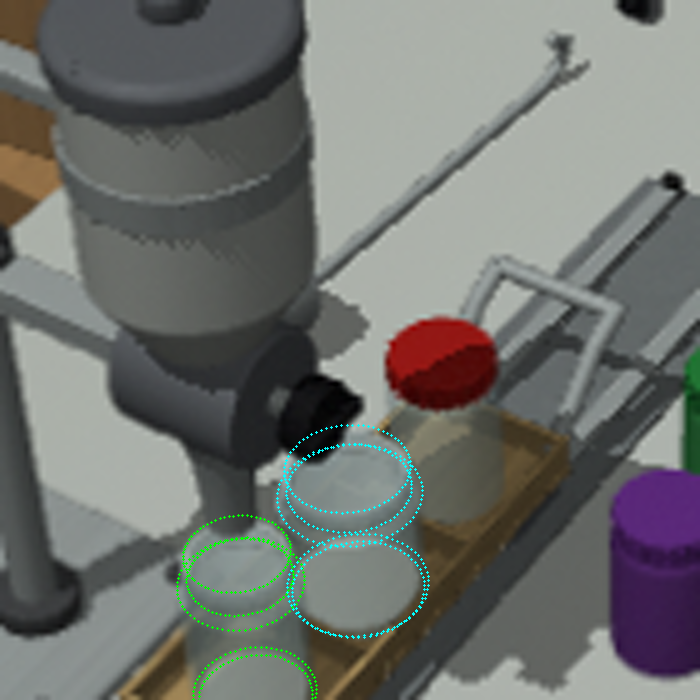

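View pics/zt.png

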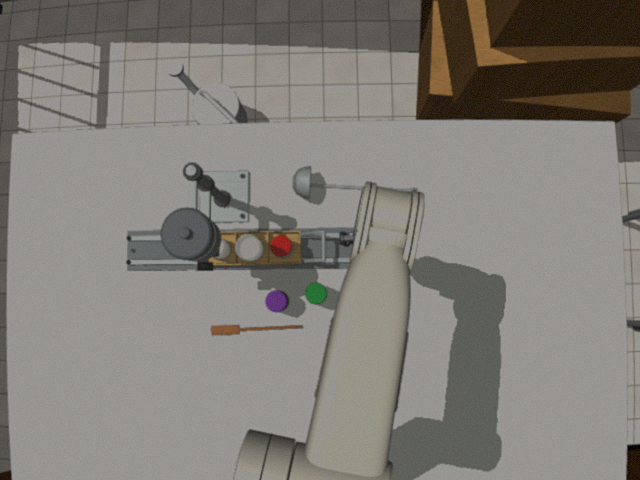

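View pics/z_side.png

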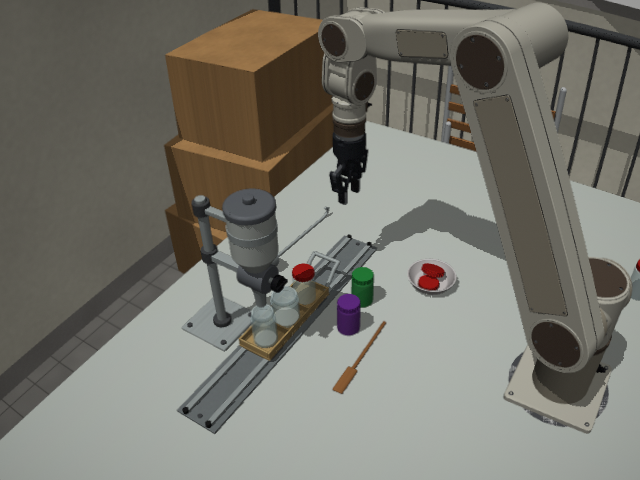

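Run:
```python
from h import *
w=(240,295,50,60)
overlay('pics/z_side.png','side',w,10,[],'pics/z1.png')
J=(.5965,.2224,.021)
overlay('pics/z_side.png','side',w,10,[(jar(J,*TALL),(0,255,0))],'pics/z2.png')
cv2.imwrite('pics/z3.png',cv2.resize(np.hstack([cv2.imread('pics/z1.png'),cv2.imread('pics/z2.png')]),(800,480)))
```

```text
(no output)
```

View pics/z3.png

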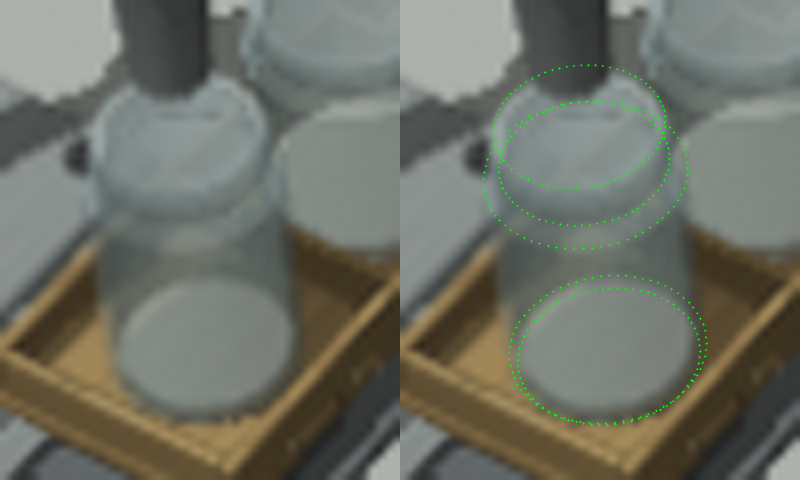

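Run:
```python
from workcell import order
print(order.job_done())
```

```text
the job is handed in; nothing more can be done
None
```

I stood the tall jar in cell 1 and the squat jar in cell 2, setting each down until I felt about 5 N of contact. I then slid the tray about 173 mm by its handle until the tall jar's mouth was under the spout, released the handle and backed away. The job was handed in at 33.5 s of the 72 s allowed, and `job_done()` reports no verdict.

What the last pictures showed:
- **Jars:** Both open jars stand upright in their cells, and the capped jar is still in cell 3. The tall jar did not shift when I let go of the handle.
- **Other objects:** The dispenser, ladle, stirrer, dish and the green and purple look-alikes look undisturbed.
- **Spout alignment:** The mouth is centred under the spout to about 1 mm along the track. Across the track the side view suggested an offset of about 2–3 mm, at or just beyond the calibration limit of about 2 mm. I left it, since the slide only moves the tray along the track.

One reading disagreed throughout: the gripper reported about 6 mm less than the jars' known widths (47 instead of 54 mm, 59 instead of 64 mm). The pictures showed sound grips both times, so I went by those.

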